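# Blank off two vacuum ports with the matching seals and flanges

### The arm

A 6-joint arm with a two-finger parallel gripper is mounted at the origin on the work surface. World frame = base frame: x ahead of the robot, y to its left, z up, the work surface at z = 0. Lengths are in m, angles in degrees, forces in N, time in s.
With the tool pointing down it reaches from about 0.35 to 0.875 m from the base axis. Payload 4.2 kg.
Tool frame: the origin (TCP) lies midway between the tips of the shut fingers; the grasp point (between the pads) lies 19 mm behind it; z points along the fingers, y is the line along which they close (so a half turn about z gives the same grasp; the last joint's range is limited). The gripper opens to 87 mm and grips with 3 to 60 N. Pads are 19 mm wide; open, the fingers measure 117 mm over their backs; the gripper's body (75 mm by 190 mm) begins 51 mm behind the grasp point.
Start: joints at [81.566, 22.042, 0.453, 0, -68.411, -14.817], TCP at [0.247, 0.574, 0.223] pointing down, gripper open.
Joint ranges: [-179.83, 179.83], [-69.29, 118.12], [-61.27, 80.66], [-181.25, 117.63], [-171.15, -9.14], [-177.46, 177.46]. Speed limits (degrees/s): [159.86, 159.86, 180, 180, 180, 180].

### API

Orientations are given as [roll, pitch, yaw] about the fixed x, y, z axes, in that order (R = Rz(yaw) Ry(pitch) Rx(roll)).
In Python, from workcell import env gives the robot as it stands. The module is installed in compiled form; this text tells all that it offers. Calls block until the motion is done:
- env.goto(position, orientation): joint-space move of the TCP to a pose.
- env.move_straight(position, rotation=None, rate=0.15, force_limit=None): straight line of the TCP; rotation=None keeps the orientation; rate is the mean speed in m/s. With force_limit (N) it stops when the force on the tool has changed by that much, and returns True; else False.
- env.set_joints(angles): joint-space move.
- env.gripper_to(opening, grasp_force=None): opening from 0.0 (shut) to 1.0 (fully open); grasp_force is the grip in N (None keeps the last); returns when the fingers have stopped.
- env.dwell(seconds).
- env.inverse_kinematics(position, orientation): joint angles nearest the present ones, or None.
- env.read_state(): the state.
- env.grab_frame(name): name is "scene" or "side" or "wrist"; returns a dict with "image" (480x640x3 uint8, blue, green, red), "fx", "fy", "cx", "cy" (pixels), "position" and "orientation" of the camera in the world. Camera axes: x right, y up, looking along -z (the intrinsics and any distortion apply to the point x, -y, -z); pixel columns grow to the right and rows downward; lengths in m; the calibration is good to about 2 mm. The wrist camera is an equidistant fisheye: a pixel r from the principal point sees the ray r / f radians off the axis. A picture is of the moment at which its call begins. There is no depth.
A pose or a line that the arm cannot do raises env.Unreachable and nothing moves.
- env.close_job(): hands the job in; it is judged then, once.
Trained networks look in a picture, given as the dict that the camera call returned (one of the last four; its "shot" number tells which), for a name from the list of things; names that differ only in an ending like _2 or _b are one class to them, and where a whole thing is asked for, a point or a joint stands for the part that bears it (a point fixed in the world has none). Each returns a list of dicts, best first, with "score" (0 to 1); they miss things now and then, are a little off and sometimes report something else, mostly with a low value. They report only what shows in the picture. A call takes as long as a camera call. They do not tell look-alikes from the thing itself.
- env.search_frame(picture, thing): "xyz" ([x, y, z] in m, in world coordinates, good to about 4 mm: the middle of the surface that is visible of it).
- env.trace(picture, thing): "mask" (480x640 bool, what is visible of it).
The state is a dict: "clock": time; "joint_positions": joint angles; "qvel": joint speeds; "joint_torque": joint torques, N m; "position": TCP position; "tool_rot": TCP orientation; "force": force on the tool from outside, world axes, zero at the start; "wrist_torque": the same for the moment, N m; "opening": opening from 0.0 (shut) to 1.0 (fully open); "finger_force": force on a finger pad.
Only numpy, scipy, OpenCV 4.12 (cv2) and the standard library are available. Lean on these libraries where they do the work, as an engineer would, in place of code of your own. Each camera call takes 0.05 s, during which the arm holds its last target. There are 200 camera calls.

### The job

Close off both open ports on the shelf: on each, first lay the seal ring of the port's own size centred on its top face, then set the solid blank flange of the same size centred on that ring, stud up. The smallest seal ring fits neither port: leave it, the clamp ring and the bolts where they are. At the end everything rests flat and is let go.

Things in the scene. Friction and masses are not known exactly. Their poses are not given: they have to be found in the camera images.
- seal_large_center (a point): large seal ring, loose: flat aluminium ring with a black rubber bead let into its top, 60 mm outside, 42 mm hole, 8 mm thick, lying flat on the shelf. Point: its centre, half-way up (4 mm above its underside). z is up through the hole.
- seal_small_center (a point): small seal ring, loose: flat aluminium ring with a black rubber bead let into its top, 44 mm outside, 26 mm hole, 8 mm thick, lying flat on the shelf. Point: its centre, half-way up (4 mm above its underside). z is up through the hole.
- blank_large_center (a point): large blank flange, loose: solid aluminium disc with a fine dark turned line near its rim, 60 mm across and 8 mm thick without a hole, with a round grip stud 18 mm across and 16 mm tall standing in the middle of its top (24 mm high overall), lying stud up. Point: on its axis, half-way up, 12 mm above its underside (so 4 mm above the top of the disc, 12 mm below the top of the stud). z is up along the stud.
- blank_small_center (a point): small blank flange, loose: solid aluminium disc with a fine dark turned line near its rim, 44 mm across and 8 mm thick without a hole, with a round grip stud 18 mm across and 16 mm tall standing in the middle of its top (24 mm high overall), lying stud up. Point: on its axis, half-way up, 12 mm above its underside (so 4 mm above the top of the disc, 12 mm below the top of the stud). z is up along the stud.
- port_large_top (a point): large port, fixed to the shelf: steel pipe stub with an open mouth, its flat top flange 60 mm across with a 42 mm bore 20 mm deep, 45 mm tall, on a round bolted foot 74 mm across. Point: centre of the top face, 45 mm above the shelf. z is up.
- port_small_top (a point): small port, fixed to the shelf: steel pipe stub with an open mouth, its flat top flange 44 mm across with a 26 mm bore 20 mm deep, 35 mm tall, on a round bolted foot 58 mm across. Point: centre of the top face, 35 mm above the shelf. z is up.
- seal_tiny_center (a point): bystander: a third, smallest seal ring of the same make (28 mm outside, 12 mm hole, 8 mm thick) that fits neither port. Point: its centre, half-way up.
- clamp_ring_center (a point): bystander: ribbed aluminium clamp ring, 60 mm across (64 over the ribs), 46 mm hole, 16 mm tall, with a small closing lug and screw at its side (+x). Point: centre of the ring, half-way up.
- bolt_a_center (a point): bystander: polished steel bolt standing on its 22 mm hex head, shank 12 mm across, 48 mm tall overall. Point: half-way up, 24 mm above the shelf.
- bolt_b_center (a point): bystander: polished steel bolt standing on its 22 mm hex head, shank 12 mm across, 48 mm tall overall. Point: half-way up, 24 mm above the shelf.
There are look-alikes about, which are no part of the job. Leave any pink look-alike of the part that bears seal_large_center alone.

How it is judged:
By the outcome, as a careful person would: the job done as asked, in the order asked, and still so for the second after the job is handed in, with the robot touching nothing.
It also fails if it takes over 106 s, if anything falls off the work surface, if the arm or the gripper's body presses on something with over 40 N, if the wrist force passes 120 N, or if a joint passes its speed limit or range.

## Working session

There is one attempt and no reset: what is moved stays moved. The work goes in short steps, each a Python script; the robot and the scene stay as the last script left them, time stands still between calls to the robot, and variables do not carry over. Pictures are saved under pics/ and viewed, at most 14 in all, crops included, and the job is handed in when it is done.

```bash
mkdir -p pics; ls
python3 - <<'E'
from workcell import env
import cv2
names="seal_large_center seal_small_center blank_large_center blank_small_center port_large_top port_small_top seal_tiny_center clamp_ring_center bolt_a_center".split()
for c in ["scene","side","wrist"]:
    p=env.grab_frame(c); cv2.imwrite(f"pics/{c}0.png",p["image"])
    print(c,p["position"],p["orientation"],p["fx"],p["cx"],p["cy"],[k for k in p])
    for n in names:
        try: print(n,[(round(d["score"],2),[round(float(v),3) for v in d["xyz"]]) for d in env.search_frame(p,n)])
        except Exception as e: print(n,e)
print(env.read_state())
E
```

```text
pics
scene [1.04323612 0.68363284 0.90326722] [ 47.18966755  -1.08362172 145.98409837] 539.680808708265 328.0069370552582 246.2732067581612 ['image', 'fx', 'fy', 'cx', 'cy', 'position', 'orientation', 'shot']
seal_large_center [(0.73, [0.453, -0.427, 0.009]), (0.69, [0.353, -0.4, 0.011]), (0.62, [0.371, -0.288, 0.004]), (0.55, [0.556, -0.429, 0.005]), (0.53, [0.478, -0.318, 0.004]), (0.2, [0.59, -0.279, 0.016])]
seal_small_center [(0.62, [0.472, -0.13, 0.008])]
blank_large_center [(0.69, [0.439, 0.109, 0.008])]
blank_small_center [(0.73, [0.624, 0.307, 0.007])]
port_large_top [(0.96, [0.462, 0.308, 0.026])]
port_small_top [(0.79, [0.597, -0.11, 0.011])]
seal_tiny_center [(0.37, [0.472, -0.131, 0.011])]
clamp_ring_center [(0.72, [0.59, -0.278, 0.014])]
bolt_a_center [(0.49, [0.546, 0.014, 0.017]), (0.48, [0.621, 0.306, 0.007]), (0.22, [0.463, 0.308, 0.027])]
side [ 0.29578231 -0.79574372  0.49980669] [ 61.02793758   0.58319683 -16.7843341 ] 480.93909301827006 315.0980657696903 241.95648046528981 ['image', 'fx', 'fy', 'cx', 'cy', 'position', 'orientation', 'shot']
seal_large_center [(0
[... 1026 characters left out ...]
_center []
{'clock': 1.5, 'joint_positions': array([ 8.15649796e+01,  2.20404389e+01,  4.52579359e-01,  6.77398022e-04,
       -6.84107871e+01, -1.48171012e+01]), 'qvel': array([ 0.01805515, -0.01633027, -0.00909314,  0.10493373,  0.08994579,
       -0.05256172]), 'joint_torque': array([ 4.70386731e-04, -3.90465045e+01,  1.87615228e+01,  4.22421455e+00,
        1.53846480e-02, -3.10795758e-05]), 'position': array([0.24670424, 0.57422847, 0.2225646 ]), 'tool_rot': array([-1.79998531e+02, -2.62847368e-04, -2.32518724e+01]), 'force': array([ 0.35433449, -0.26788676,  0.64495045]), 'wrist_torque': array([-0.03066227,  0.02750423,  0.06731738]), 'finger_force': 0.0, 'opening': 0.9956138474313401}
```

View pics/scene0.png

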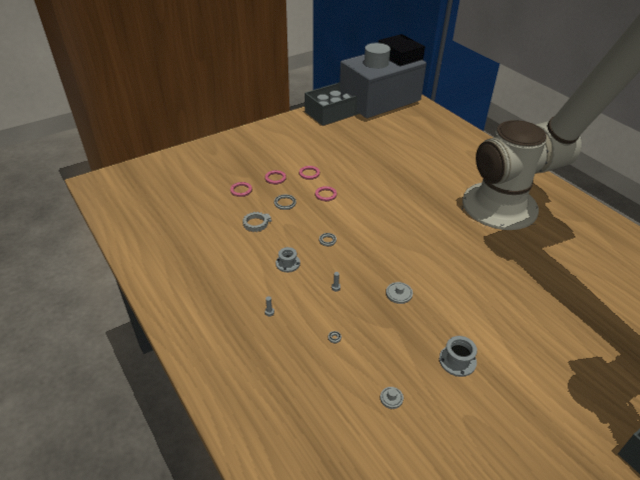

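View pics/side0.png

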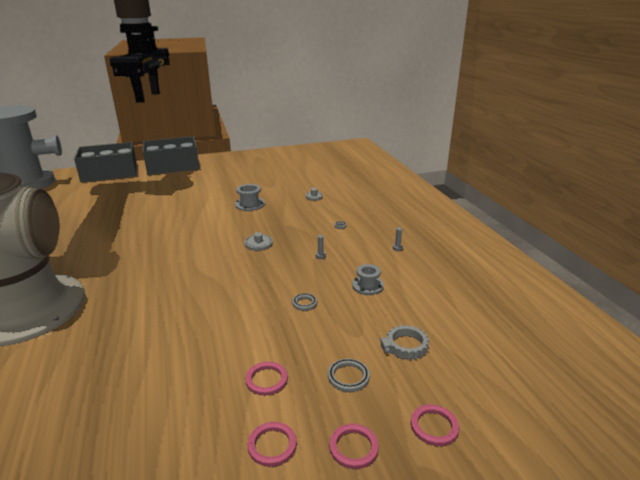

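The scene picture shows one grey large ring at (285,202), which is (349,375) in the side view. Four pink look-alikes lie at (241,188), (276,177), (309,172) and (325,194), and the ribbed clamp ring is at (257,222). The grey, smooth ring with the black bead fits the description; I'll confirm it in the wrist close-up. Next is a short tour with the wrist camera, fitting circles of known radius and height.

```bash
cat > h.py <<'E'
from workcell import env
import numpy as np, cv2
from scipy.spatial.transform import Rotation as R
from scipy.ndimage import map_coordinates, gaussian_filter
from scipy.optimize import minimize
# circles: (radius, height)
C={"pl":[(.030,.045),(.021,.045)],"ps":[(.022,.035),(.013,.035)],
   "sl":[(.030,.008),(.021,.008)],"ss":[(.022,.008),(.013,.008)],
   "bl":[(.030,.008),(.009,.024)],"bs":[(.022,.008),(.009,.024)]}
def proj(p,P):
    c=R.from_euler("xyz",p["orientation"],degrees=True).inv().apply(np.asarray(P)-p["position"])
    v=np.c_[c[:,0],-c[:,1],-c[:,2]]; s=np.hypot(v[:,0],v[:,1]); th=np.arctan2(s,v[:,2])
    k=th/np.maximum(s,1e-9)
    return np.c_[p["cx"]+p["fx"]*k*v[:,0],p["cy"]+p["fy"]*k*v[:,1]]
T=np.linspace(0,2*np.pi,240,endpoint=False)
def circ(x,y,r,z): return np.c_[x+r*np.cos(T),y+r*np.sin(T),np.full(240,z)]
def fit(p,circles,x0,span=.025,dz=0):
    g=cv2.cvtColor(p["image"],cv2.COLOR_BGR2GRAY).astype(float)
    def mk(s):
        q=gaussian_filter(g,s); return np.hypot(np.gradient(q,axis=0),np.gradient(q,axis=1))
    G1,G2=mk(1.0),mk(2.)
    def f(xy,G): return -sum(np.sqrt(map_coordinates(G,proj(p,circ(*xy,r,z+dz))[:,::-1].T,order=1)).mean() for r,z in circles)
    gr=np.arange(-span,span+1e-6,.0015)
    b=min(((x0[0]+a,x0[1]+c) for a in gr for c in gr),key=lambda q:f(q,G2))
    o=minimize(f,b,args=(G1,),method="Nelder-Mead",options=dict(initial_simplex=[b,(b[0]+.001,b[1]),(b[0],b[1]+.001)],xatol=1e-5))
    return o.x,-o.fun
def draw(p,items,fn,crop=None):
    im=p["image"].copy()
    for cs,xy,dz in items:
        for r,z in cs: cv2.polylines(im,[np.round(proj(p,circ(*xy,r,z+dz))*8).astype(int)],True,(0,255,0),1,cv2.LINE_AA,3)
    return im
E
python3 - <<'E'
from h import *
X0={"pl":(.455,.297),"bs":(.622,.300),"bl":(.439,.100),"ps":(.593,-.118),"ss":(.473,-.132),"sl":(.479,-.325)}
ims=[]
print(env.read_state()["clock"])
for n,(x,y) in X0.items():
    env.goto([x-.03,y,.19],[180,0,0])
    p=env.grab_frame("wrist"); xy,s=fit(p,C[n],(x,y))
    st=env.read_state()
    print(n,np.round(xy,4),round(s,2),round(st["clock"],1),np.round(st["position"],4),np.round(st["joint_positions"]),np.round(proj(p,[[*xy,0]])))
    im=draw(p,[(C[n],xy,0)],0); u,v=proj(p,[[*xy,.02]])[0].astype(int)
    u=np.clip(u,130,510);v=np.clip(v,130,350); ims.append(im[v-130:v+130,u-130:u+130])
cv2.imwrite("pics/tour.png",np.vstack([np.hstack(ims[:3]),np.hstack(ims[3:])]))
E
```

```text
1.5
pl [0.4546 0.3079] 5.33 2.8 [0.425  0.2981 0.1902] [ 53.  13. -17.   0. -60.  37.] [[314. 185.]]
bs [0.6465 0.2981] 3.95 3.6 [0.5913 0.3006 0.1897] [ 41.  27.   4.  -0. -67.  49.] [[327. 158.]]
bl [0.462  0.1222] 3.73 4.7 [0.4102 0.1012 0.1905] [ 36.   4. -29.   0. -57.  54.] [[302. 161.]]
ps [ 0.5979 -0.1175] 5.45 5.8 [ 0.5628 -0.1168  0.19  ] [  4.  19. -10.  -0. -62.  86.] [[325. 179.]]
ss [ 0.4692 -0.1322] 4.26 6.3 [ 0.4436 -0.1312  0.1909] [  4.   8. -24.   0. -58.  86.] [[325. 188.]]
sl [ 0.4839 -0.3254] 4.32 7.2 [ 0.4494 -0.3243  0.1897] [-19.  17. -12.  -0. -61. 109.] [[325. 179.]]
```

View pics/tour.png

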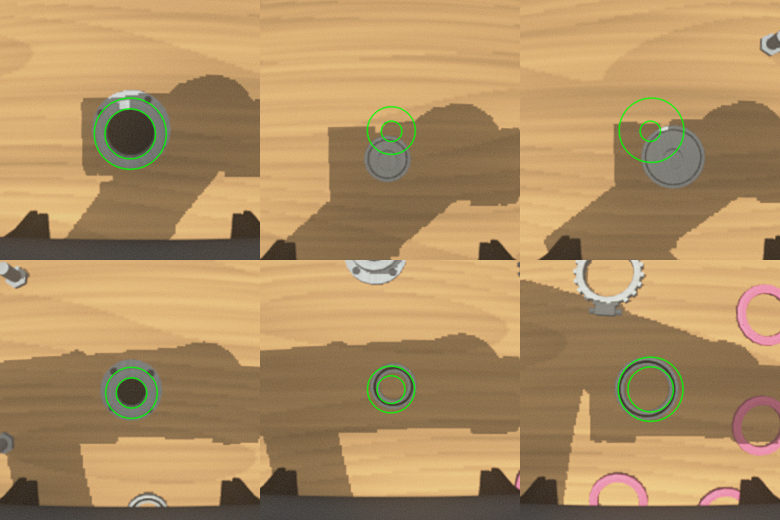

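The tour shows the grey ring with its black bead at the crop centre, with the pink ones and the clamp ring well clear. Both port fits sit well. The blank fits locked onto shadow edges, so I need tight starts from the network. I'll do a zoomed confirmation of the large ring.

Run:
```python
from h import *
def zoom(p,xy,z,items,h=42):
    im=p["image"].copy(); u,v=proj(p,[[*xy,z]])[0]
    M=np.array([[6,0,-6*(u-h)],[0,6,-6*(v-h)]],float)
    im=cv2.convertScaleAbs(cv2.warpAffine(im,M,(12*h,12*h),flags=cv2.INTER_CUBIC),alpha=1.6)
    for cs,c in items:
        for r,zz in cs:
            q=proj(p,circ(*c,r,zz))@M[:,:2].T+M[:,2]
            cv2.polylines(im,[np.round(q).astype(int)],True,(0,255,0),1)
    return im[:,:]
out=[]
env.goto([.45,-.3254,.13],[180,0,0])
p=env.grab_frame("wrist"); xy=[.4839,-.3254]
m=env.trace(p,"seal_large_center"); print([(round(d["score"],2),np.round(np.argwhere(d["mask"]).mean(0)),d["mask"].sum()) for d in m])
xy2,s=fit(p,C["sl"],xy,.006); print(xy2,s, proj(p,[[*xy2,.008]]))
a=zoom(p,xy2,.008,[(C["sl"],xy2)],50)
cv2.imwrite("pics/sl.png",a)
```

```text
[(0.74, array([231., 455.]), np.int64(1887)), (0.71, array([348., 402.]), np.int64(679)), (0.7, array([321., 288.]), np.int64(1105)), (0.6, array([100., 463.]), np.int64(2074)), (0.58, array([187., 321.]), np.int64(2283))]
[ 0.47798027 -0.32143254] 4.631059886870828 [[321.04730491 195.97751785]]
```

View pics/sl.png

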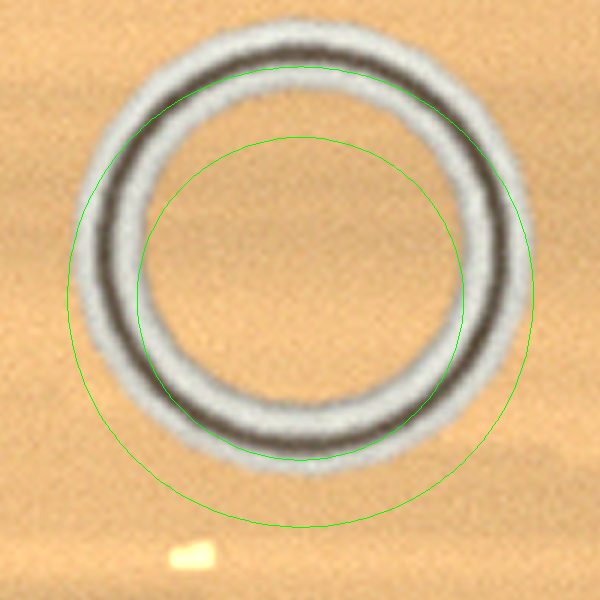

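The zoom confirms the grey ring with the black bead, smooth and not pink, centred about 7 mm further in +x than the fit. I'll use the mask fit to start, then centre the ring by squeezing at two yaws. The known ring position then lets me check the wrist camera's bias.

```bash
cat >> h.py <<'E'
def unproj(p,uv,z):
    a=(np.asarray(uv,float)-[p["cx"],p["cy"]])/[p["fx"],p["fy"]]; th=np.hypot(*a.T); k=np.sin(th)/np.maximum(th,1e-9)
    d=R.from_euler("xyz",p["orientation"],degrees=True).apply(np.c_[a[:,0]*k,-a[:,1]*k,-np.cos(th)])
    return (p["position"]+d*((z-p["position"][2])/d[:,2])[:,None])[:,:2]
def maskfit(p,thing,guess,z=.004):
    best=None
    for d in env.trace(p,thing):
        cs,_=cv2.findContours(d["mask"].astype(np.uint8),cv2.RETR_EXTERNAL,cv2.CHAIN_APPROX_NONE)
        c=max(cs,key=len)[:,0].astype(float)
        if len(c)<20: continue
        q=unproj(p,c,z); A=np.c_[2*q,np.ones(len(q))]; s=np.linalg.lstsq(A,(q**2).sum(1),rcond=None)[0]
        xy=s[:2]; r=np.sqrt(s[2]+xy@xy); e=np.hypot(*(xy-guess))
        if best is None or e<best[2]: best=(xy,r,e,d["score"])
    return best
def squeeze(xy,z,op,yaws,force=5,close=0.,zup=.10):
    """close on the thing at each yaw; ends gripping. returns centre estimate"""
    xy=np.array(xy,float)
    for i,yw in enumerate(yaws):
        env.goto([*xy,zup],[180,0,yw]); env.gripper_to(op)
        hit=env.move_straight([*xy,z],rate=.1,force_limit=10)
        env.gripper_to(close,force)
        s=env.read_state()
        print("sq",yw,"hit",hit,np.round(s["position"],4),"open",round(s["opening"]*87,2),"F",np.round(s["finger_force"],1),np.round(s["force"],1),"t",round(s["clock"],1))
        if i<len(yaws)-1: env.gripper_to(op); env.move_straight([*xy,zup],rate=.2)
    return s
E
python3 - <<'E'
from h import *
p=env.grab_frame("wrist")
b=maskfit(p,"seal_large_center",(.485,-.322)); print(b)
xy=b[0]
s=squeeze(xy,.002,.9,[90,0],6)
env.gripper_to(.9); env.move_straight([*xy,.1],rate=.2)
for dx,dz in ((-.03,.153),(-.03,.10)):
    env.goto([xy[0]+dx,xy[1],dz],[180,0,0]); p=env.grab_frame("wrist")
    print("true?",xy,"mask",maskfit(p,"seal_large_center",xy)[:2],"grad",fit(p,C["sl"]+[(.0263,.008)],maskfit(p,"seal_large_center",xy)[0],.003))
E
```

```text
(array([ 0.48403286, -0.32192019]), np.float64(0.029401287814392055), np.float64(0.0009704239577599882), 0.94)
sq 90 hit False [ 0.4842 -0.322   0.0023] open 60.24 F 6.0 [-0.   1.2  1.9] t 13.8
sq 0 hit False [ 0.4843 -0.322   0.0024] open 58.86 F 6.0 [-0.5 -0.5  3. ] t 20.8
true? [ 0.48403286 -0.32192019] mask (array([ 0.38587873, -0.29288361]), np.float64(0.01665029383068356)) grad (array([ 0.37821061, -0.28466903]), np.float64(6.294189805209108))
true? [ 0.48403286 -0.32192019] mask (array([ 0.48511845, -0.32044605]), np.float64(0.029755675270278354)) grad (array([ 0.48843809, -0.32035753]), np.float64(8.223160290731819))
```

Run:
```python
from h import *
ims=[]
def two(n,x,y,h):
    out=[]
    for yw in (0,180):
        sg=1 if yw==0 else -1
        env.goto([x-.03*sg,y,h+.11],[180,0,yw]); p=env.grab_frame("wrist"); xy,s=fit(p,C[n],(x,y),.009)
        out.append(xy); im=draw(p,[(C[n],xy,0)],0); u,v=np.clip(proj(p,[[*xy,h]])[0].astype(int),[100,100],[540,380]); ims.append(cv2.resize(im[v-90:v+90,u-90:u+90],None,fx=2,fy=2)[:300,:])
        print(n,yw,np.round(xy,4),round(s,2),round(env.read_state()["clock"],1))
    return np.mean(out,0)
print(env.read_state()["clock"])
P={}
P["ps"]=two("ps",.598,-.1175,.035)
env.goto([.41,.1,.12],[180,0,0]); p=env.grab_frame("wrist"); b=maskfit(p,"blank_large_center",(.439,.1)); print("bl",b)
P["pl"]=two("pl",.4546,.3079,.045)
env.goto([.59,.3,.12],[180,0,0]); p=env.grab_frame("wrist"); b=maskfit(p,"blank_small_center",(.622,.3)); print("bs",b)
print(P,env.read_state()["clock"])
cv2.imwrite("pics/ports.png",np.vstack([np.hstack(ims[:2]),np.hstack(ims[2:])]))
```

```text
23.0917
ps 0 [ 0.5977 -0.1176] 5.38 24.1
ps 180 [ 0.5971 -0.1176] 8.11 26.8
bl (array([0.43614143, 0.10175236]), np.float64(0.029830707389715487), np.float64(0.003352937291764618), 0.89)
pl 0 [0.4544 0.308 ] 5.49 30.0
pl 180 [0.4538 0.308 ] 5.29 32.6
bs (array([0.61980204, 0.30151658]), np.float64(0.021524531010327634), np.float64(0.002670403848518508), 0.77)
{'ps': array([ 0.59740056, -0.11759451]), 'pl': array([0.45409329, 0.30797542])} 35.4833
```

View pics/ports.png

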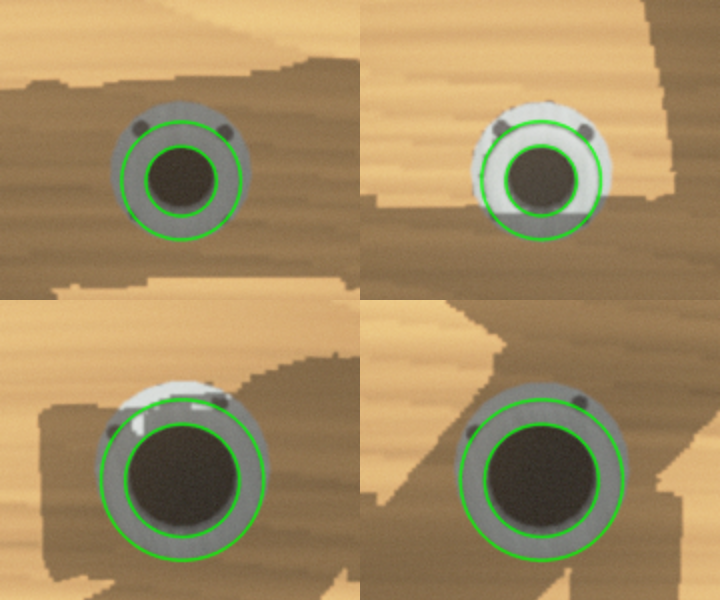

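Both opposing views agree to 0.6 mm, giving the large port at (0.4541, 0.3080) and the small port at (0.5974, −0.1176). Now pick and place the large ring.

```bash
cat >> h.py <<'E'
def tk(m,*a): s=env.read_state(); print(m,round(s["clock"],1),"op",round(s["opening"]*87,1),"z",round(s["position"][2],4),"fz",np.round(s["force"][2],1),*a)
def pick(xy,tip,op,yaws,force):
    for i,yw in enumerate(yaws):
        if i==0:
            env.goto([*xy,.10],[180,0,yw]); env.gripper_to(op); tk("hover")
            h=env.move_straight([*xy,tip],rate=.15,force_limit=12); tk("down",h)
        else: env.gripper_to(op); env.goto([*xy,tip],[180,0,yw]); tk("turned")
        env.gripper_to(0,force if i==len(yaws)-1 else 6); tk("closed")
    env.move_straight([*xy,.12],rate=.2); tk("up")
def place(xy,top,tip,op,yaw):
    env.goto([*xy,top+.045],[180,0,yaw]); tk("over")
    env.move_straight([*xy,top+tip+.004],rate=.15)
    h=env.move_straight([*xy,top+tip-.002],rate=.02,force_limit=5); tk("touch",h)
    env.gripper_to(op); tk("open")
    env.move_straight([*xy,top+.06],rate=.2); tk("away")
E
python3 - <<'E'
from h import *
pick((.4842,-.322),.0025,.8,[0],20)
place((.4541,.3080),.045,.0025,.8,0)
env.goto([.4241,.308,.163],[180,0,0]); p=env.grab_frame("wrist")
print(maskfit(p,"seal_large_center",(.4541,.308),.049)); tk("end")
u,v=proj(p,[[.4541,.308,.053]])[0].astype(int)
cv2.imwrite("pics/pl1.png",cv2.resize(draw(p,[([(.03,.053),(.021,.053)],(.4541,.308),0)],0)[v-80:v+80,u-100:u+100],None,fx=3,fy=3,interpolation=2))
E
```

```text
hover 38.2 op 69.8 z 0.1 fz -0.0
down 38.9 op 69.4 z 0.0005 fz 4.5 True
closed 39.3 op 58.5 z 0.0005 fz 5.3
up 40.1 op 58.4 z 0.1184 fz -1.8
over 42.3 op 58.0 z 0.09 fz -0.3
touch 43.2 op 58.4 z 0.0457 fz -0.8 False
open 43.7 op 69.5 z 0.0455 fz 0.2
away 44.2 op 69.8 z 0.1056 fz -0.8
(array([0.45647102, 0.30956768]), np.float64(0.029295818110433094), np.float64(0.0028424200168150992), 0.76)
end 44.6 op 69.7 z 0.1615 fz 0.3
```

View pics/pl1.png

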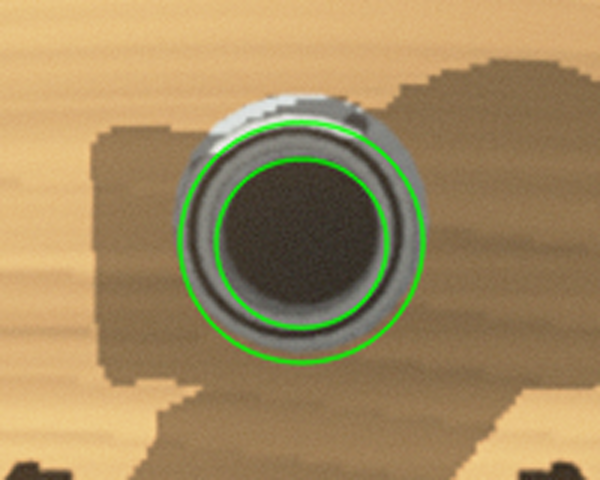

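The picture shows the ring on the port with its bead centre near (296,231), against the expected (302,243). That is about 3 mm in +x if real, so I'll check from the opposite yaw.

```bash
cat >> h.py <<'E'
def bead(p,x0,z,rr,span=.006):
    g=gaussian_filter(cv2.cvtColor(p["image"],cv2.COLOR_BGR2GRAY).astype(float),.7)
    def s(x,y,r): return map_coordinates(g,proj(p,circ(x,y,r,z))[:,::-1].T,order=1)
    f=lambda q:(s(*q)-.5*s(q[0],q[1],q[2]-.0022)-.5*s(q[0],q[1],q[2]+.0022)).mean()
    gr=np.arange(-span,span+1e-6,.001)
    b=min(((x0[0]+a,x0[1]+c,r) for a in gr for c in gr for r in rr),key=f)
    o=minimize(f,b,method="Nelder-Mead",options=dict(initial_simplex=np.array([b]*4)+np.vstack([np.zeros(3),np.eye(3)*.0007])))
    return np.round(o.x,4),round(o.fun,1)
E
python3 - <<'E'
from h import *
c=(.4541,.308); rr=[.025,.0255,.026,.0265]
im=[]
for yw,sg in ((0,1),(180,-1)):
    env.goto([c[0]-.03*sg,c[1],.163],[180,0,yw]); p=env.grab_frame("wrist")
    print(yw,bead(p,c,.053,rr),maskfit(p,"seal_large_center",c,.049)); tk("")
    u,v=proj(p,[[*c,.053]])[0].astype(int)
    im.append(cv2.resize(p["image"][v-60:v+60,u-60:u+60],None,fx=3.3,fy=3.3,interpolation=2))
cv2.imwrite("pics/pl2.png",cv2.convertScaleAbs(np.hstack(im),alpha=1.4))
E
```

```text
0 (array([0.4567, 0.3095, 0.0253]), np.float64(-65.2)) (array([0.45654311, 0.30950814]), np.float64(0.02945753238583374), np.float64(0.0028711085971279996), 0.84)
 45.0 op 69.8 z 0.1623 fz -0.4
180 (array([0.4567, 0.3094, 0.0254]), np.float64(-60.9)) (array([0.45687415, 0.30949495]), np.float64(0.029647984495178463), np.float64(0.0031513106596072647), 0.71)
 47.7 op 70.0 z 0.163 fz -1.0
```

View pics/pl2.png

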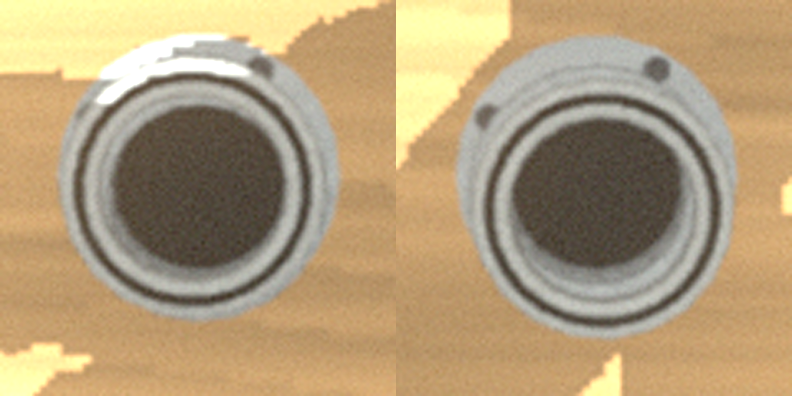

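The two views agree: the ring sits at (0.4567, 0.3095), about 3 mm off. I'll re-grip it, shift it by that difference and look again.

Run:
```python
from h import *
c=np.array((.4541,.308)); rr=[.025,.0255,.026]
env.goto([*c,.085],[180,0,0]); env.move_straight([*c,.0462],rate=.15,force_limit=8)
print(env.read_state()["position"]); env.gripper_to(0,20); print(env.read_state()["position"],env.read_state()["force"]); tk("grip")
env.move_straight([*c,.0485],rate=.05)
t=c+[-.0026,-.0015]
env.move_straight([*t,.0485],rate=.05); h=env.move_straight([*t,.0455],rate=.02,force_limit=5); print(h,env.read_state()["position"],env.read_state()["force"])
env.gripper_to(.8); env.move_straight([*t,.1],rate=.2)
env.goto([c[0]-.03,c[1],.163],[180,0,0]); p=env.grab_frame("wrist")
print(bead(p,c,.053,rr),maskfit(p,"seal_large_center",c,.049)[0]); tk("")
```

```text
[0.45415572 0.30790588 0.04605547]
[0.45463191 0.30854024 0.04723908] [-0.00500953  0.28997724  3.59583525]
grip 51.1 op 57.9 z 0.0472 fz 3.6
True [0.45173511 0.30668284 0.04704353] [-1.59942393 -0.31740724  3.48330575]
(array([0.4539, 0.3081, 0.0254]), np.float64(-61.9)) [0.45370071 0.30810653]
 53.2 op 69.2 z 0.1615 fz 0.8
```

The large ring is now centred within 0.3 mm. Next is the large blank, placed by vision displacement.

```bash
cat >> h.py <<'E'
OFF=np.array([0,.0015])
def pickplace(v,port,tip,top,op,force=20):
    v=np.array(v);port=np.array(port);g=v-OFF;t=port-OFF
    env.goto([*g,tip+.05],[180,0,0]); env.gripper_to(op)
    env.move_straight([*g,tip+.008],rate=.15); h=env.move_straight([*g,tip],rate=.04,force_limit=8)
    a=env.read_state()["position"]; env.gripper_to(0,force); b=env.read_state()["position"]; tk("closed",h,a,b)
    env.move_straight([*g,.13],rate=.25)
    env.goto([*t,max(top+.03,.075)+tip],[180,0,0]); env.move_straight([*t,top+tip+.004],rate=.15)
    h=env.move_straight([*t,top+tip-.002],rate=.02,force_limit=4); tk("touch",h,env.read_state()["position"])
    env.gripper_to(op); env.move_straight([*t,top+tip+.05],rate=.25); tk("away")
def look(c,top): 
    env.goto([c[0]-.03,c[1],top+.11],[180,0,0]); return env.grab_frame("wrist")
E
python3 - <<'E'
from h import *
rl=[.0255,.0265,.0275]
port=(.4541,.308)
p=look((.436,.102),.008); v=maskfit(p,"blank_large_center",(.436,.102))
print(v, bead(p,v[0],.008,rl,.004),fit(p,[(.009,.024)],v[0],.003)); im=[]
def cr(p,q,z): u,w=proj(p,[[*q,z]])[0].astype(int); im.append(cv2.convertScaleAbs(cv2.resize(p["image"][w-60:w+60,u-60:u+60],None,fx=3.3,fy=3.3,interpolation=2),alpha=1.4))
cr(p,v[0],.008)
pickplace(v[0],port,.0115,.053,.35)
p=look(port,.061); v=maskfit(p,"blank_large_center",port,.057); print(v,bead(p,port,.061,rl,.005),fit(p,[(.009,.077)],port,.005)); cr(p,port,.061)
cv2.imwrite("pics/bl.png",np.hstack(im)); tk("")
E
```

```text
(array([0.43623798, 0.10206447]), np.float64(0.029768145205944636), np.float64(0.0002465601946833203), 0.7) (array([0.4366, 0.102 , 0.0259]), np.float64(-34.1)) (array([0.43837133, 0.10202278]), np.float64(1.7813228472008888))
closed 56.7 op 17.3 z 0.0117 fz 2.4 False [0.43632406 0.10062142 0.01167519] [0.43638273 0.1006484  0.01169758]
touch 58.8 op 17.0 z 0.0647 fz 4.2 True [0.45489732 0.30678295 0.064703  ]
away 59.7 op 30.7 z 0.1158 fz -0.6
(array([0.45444904, 0.30819733]), np.float64(0.029543140323131857), np.float64(0.00040095987686100936), 0.73) (array([0.4551, 0.3082, 0.0258]), np.float64(-36.4)) (array([0.45691921, 0.30822224]), np.float64(1.7591282447864574))
 60.2 op 30.5 z 0.1695 fz -1.2
```

View pics/bl.png

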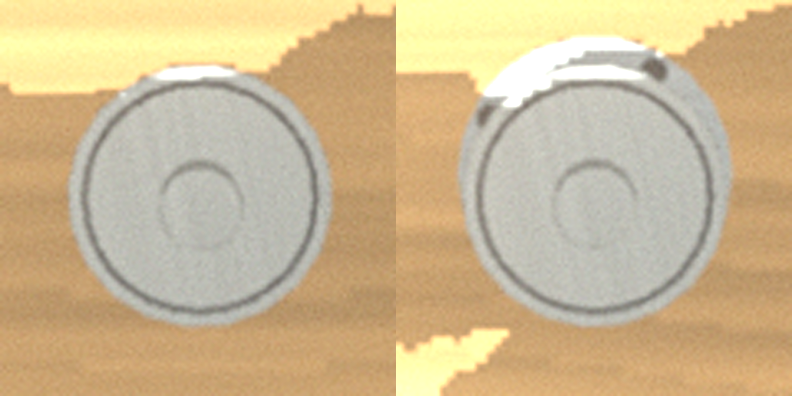

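The blank sits flat on the large port with its stud up, within about 1 mm. Now the small ring.

Run:
```python
from h import *
rs=[.017,.0175,.018]
port=(.5974,-.1176); im=[]
def cr(p,q,z): u,w=proj(p,[[*q,z]])[0].astype(int); im.append(cv2.convertScaleAbs(cv2.resize(p["image"][w-60:w+60,u-60:u+60],None,fx=3.3,fy=3.3,interpolation=2),alpha=1.4))
p=look((.470,-.132),.008); v=maskfit(p,"seal_small_center",(.470,-.132)); b=bead(p,v[0],.008,rs,.004)
print(v,b); cr(p,v[0],.008)
v=b[0][:2] if np.hypot(*(b[0][:2]-v[0]))<.002 else v[0]
pickplace(v,port,.0025,.035,.62)
p=look(port,.043); v=maskfit(p,"seal_small_center",port,.039); print(v,bead(p,port,.043,rs,.006)); cr(p,port,.043)
cv2.imwrite("pics/ss.png",np.hstack(im)); tk("")
```

```text
(array([ 0.47201508, -0.13427812]), np.float64(0.021633220706582287), np.float64(0.003041440901506671), 0.76) (array([ 0.4721, -0.1344,  0.0174]), np.float64(-65.8))
closed 64.2 op 42.6 z 0.0027 fz 1.0 False [ 0.47216594 -0.13590852  0.00267706] [ 0.47226155 -0.13589922  0.00271641]
touch 66.2 op 42.5 z 0.0377 fz 4.3 True [ 0.59833599 -0.11912343  0.03773455]
away 67.1 op 53.9 z 0.0889 fz -0.4
(array([ 0.59777044, -0.11748466]), np.float64(0.021518832830848853), np.float64(0.00038797894820488633), 0.61) (array([ 0.5981, -0.1177,  0.0174]), np.float64(-62.2))
 67.6 op 53.6 z 0.1514 fz -0.9
```

View pics/ss.png

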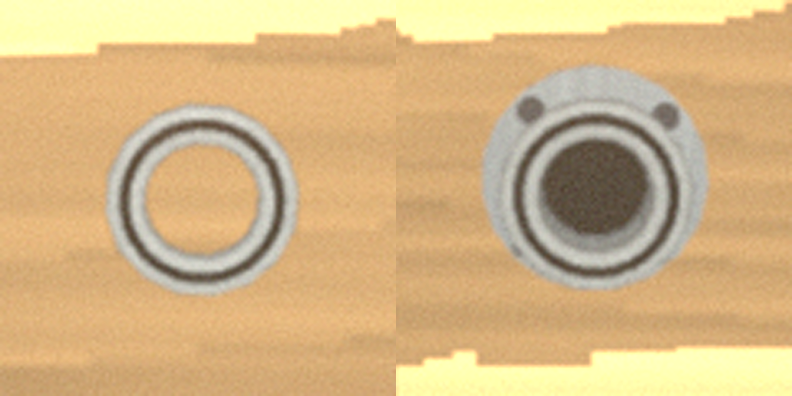

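The small ring is on the small port within about 0.5 mm. Now the small blank; I'll aim 0.6 mm short in x to offset the lag seen at each touch.

Run:
```python
from h import *
rs=[.0175,.018,.0185,.019]
port=(.5974,-.1176); im=[]
def cr(p,q,z): u,w=proj(p,[[*q,z]])[0].astype(int); im.append(cv2.convertScaleAbs(cv2.resize(p["image"][w-60:w+60,u-60:u+60],None,fx=3.3,fy=3.3,interpolation=2),alpha=1.4))
p=look((.620,.3015),.008); v=maskfit(p,"blank_small_center",(.620,.3015)); b=bead(p,v[0],.008,rs,.004)
print(v,b)
v=b[0][:2] if np.hypot(*(b[0][:2]-v[0]))<.0015 else v[0]
pickplace(v,(port[0]-.0006,port[1]),.0115,.043,.35)
p=look(port,.051); v=maskfit(p,"blank_small_center",port,.047); print(v,bead(p,port,.051,rs,.006)); cr(p,port,.051)
port=(.4541,.308); p=look(port,.061); cr(p,port,.061); print(maskfit(p,"blank_large_center",port,.057),bead(p,port,.061,[.0255,.026],.005))
cv2.imwrite("pics/bs.png",np.hstack(im)); tk("")
```

```text
(array([0.61981948, 0.30161881]), np.float64(0.02151981764447314), np.float64(0.00021611168995592584), 0.81) (array([0.6201, 0.3017, 0.0179]), np.float64(-30.7))
closed 71.5 op 16.9 z 0.0118 fz 0.3 False [0.62014828 0.30021131 0.01170805] [0.62023463 0.30029296 0.011811  ]
touch 74.3 op 17.1 z 0.0547 fz 4.9 True [ 0.59794971 -0.11886004  0.05471054]
away 75.3 op 30.5 z 0.106 fz 0.0
(array([ 0.59771276, -0.117324  ]), np.float64(0.0217243142760144), np.float64(0.0004171246443361719), 0.9) (array([ 0.5978, -0.1174,  0.0179]), np.float64(-31.4))
(array([0.4548601 , 0.30805799]), np.float64(0.029858827427032116), np.float64(0.0007623091556980859), 0.63) (array([0.4551, 0.3082, 0.0259]), np.float64(-35.5))
 77.5 op 30.1 z 0.1709 fz -0.0
```

View pics/bs.png

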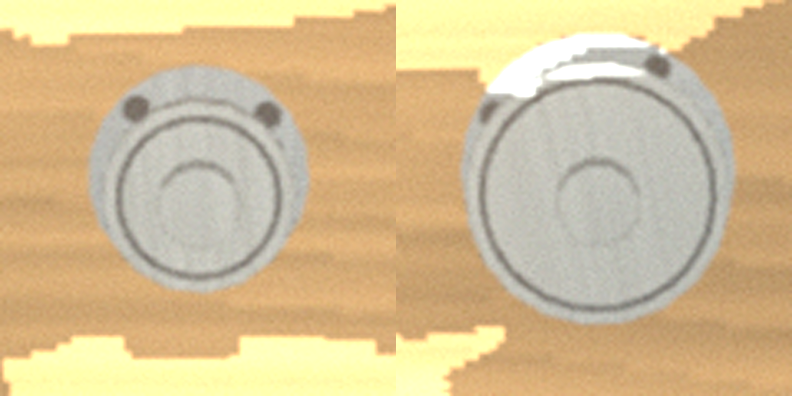

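Both blanks sit flat with studs up, concentric with their rings to about 1 mm, and the gripper is clear. I'm handing in.

```bash
python3 -c "
from workcell import env
print(env.close_job())"
```

```text
the job is handed in; nothing more can be done
None
```

Both ports are closed off, each with its own seal ring and then its blank flange, stud up and let go, centred to about 1 mm by the wrist camera; I handed the job in at about 78 s, and no verdict came back.

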